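# Swap the backing board behind the lamp arm

### The arm

A 6-joint arm with a two-finger parallel gripper is mounted at the origin on the work surface. World frame = base frame: x ahead of the robot, y to its left, z up, the work surface at z = 0. Lengths are in m, angles in rad, forces in N, time in s.
With the tool pointing down it reaches from about 0.325 to 0.9 m from the base axis. Payload 6.1 kg.
Tool frame: the origin (TCP) lies midway between the tips of the shut fingers; the grasp point (between the pads) lies 19 mm behind it; x points along the fingers, y is the direction in which the jaws open and shut, and the axes are right-handed (so a half turn about x gives the same grasp; the last joint's range is limited). The gripper opens to 85 mm and grips with 20 to 120 N. Pads are 22 mm wide; open, the fingers measure 114 mm over their backs; the gripper's body (76 mm by 85 mm) begins 54 mm behind the grasp point. The pads swing forward as they close: fully open they stand 13 mm farther back than shut.
Start: joints at [-1.321, 0.22, 1.526, -0, 1.395, -0.126], TCP at [0.229, -0.581, 0.231] pointing down, gripper open.
Joint ranges: [-2.98, 2.98], [-0.91, 2.08], [0.09, 2.57], [-1.24, 4.39], [0.2, 2.65], [-2.68, 2.68]. Speed limits (rad/s): [2.57, 2.57, 3.01, 3.14, 3.14, 3.14].

### API

Orientations are given as [roll, pitch, yaw] about the fixed x, y, z axes, in that order (R = Rz(yaw) Ry(pitch) Rx(roll)).
In Python, from plant import movep, move_l, set_joints, gripper_to, hold, inverse_kinematics, observe, get_image, get_calibration, Unreachable, job_done gives the robot as it stands. Calls block until the motion is done:
- movep(position, orientation): joint-space move of the TCP to a pose.
- move_l(position, feed=0.15, rotation=None, max_force=None): straight line of the TCP; rotation=None keeps the orientation; feed is the mean speed in m/s. With max_force (N) it stops when the force on the tool has changed by that much, and returns True; else False.
- set_joints(angles): joint-space move.
- gripper_to(opening, f_grip=None): finger opening in m; f_grip is the grip in N (None keeps the last); returns when the fingers have stopped.
- hold(seconds).
- inverse_kinematics(position, orientation): joint angles nearest the present ones, or None.
- observe(): the state.
- get_image(name): name is "side" or "top" or "wrist"; returns (picture, depth): 400x640x3 uint8, red, green, blue; 400x640 float32, m along the optical axis (not along the pixel's ray), 0 where there is no reading.
- get_calibration(name): a dict with "intrinsics" (3x3 intrinsics, pixels), "world_from_camera" (4x4, takes a point from camera to world coordinates). Camera axes: x right, y down, z forward; pixel columns grow to the right and rows downward; lengths in m; the calibration is good to about 2 mm. A picture is of the moment at which its call begins: read the wrist's pose just before it. get_calibration takes no time and is no camera call; for the wrist camera it gives the pose at the moment of the call.
A pose or a line that the arm cannot do raises Unreachable and nothing moves.
- job_done(): hands the job in, once; it reports no verdict.
The state is a dict: "time_s": time; "q": joint angles; "joint_velocities": joint speeds; "joint_torque": joint torques, N m; "eef_pos": TCP position; "tcp_rot": TCP orientation; "ft_force": force on the tool from outside, world axes, zero at the start; "torque": the same for the moment, N m; "opening": finger opening in m.
Only numpy, scipy, OpenCV 4.12 (cv2) and the standard library are available. Lean on these libraries where they do the work, as an engineer would, in place of code of your own. Each camera call takes 0.05 s, during which the arm holds its last target. There are 200 camera calls.

### The job

I am about to photograph finished flies and need the other backing board: take the wide board off the black photo stand and lean it on the empty wooden rest, then lean the narrow board on the photo stand. The low lamp arm hangs over the photo stand's ledge, so the boards have to come out and go in through the gap behind it: do not bump the lamp. Leave each board centred, bottom edge on the ledge and back flat against the backstop, and leave the bottle, cup and jar where they stand.

Things in the scene. Friction and masses are not known exactly. Their poses are not given: they have to be found in the camera images.
- stand: black photo stand, a small fixed easel, base 130 x 130 mm. Origin: table level under the middle of the base; z up, x level, the way its sloped face looks (roughly away from the robot), y along the ledge. Its backstop leans back 25 deg from vertical (top towards -x): flat face 110 mm wide, 95 mm up the slope, 8 mm thick. Square to its foot is a ledge 26 mm deep that ends in a lip 10 mm high.
- stand_seat (a point): the photo stand's corner where backstop face and ledge meet, mid-width, 30 mm along x and 35 mm above the stand's origin; same axes as the stand (not tilted). A seated board has the back of its bottom edge here.
- rest_full: wooden rest, fixed, same shape, sizes and axes as the photo stand, left or right of it; the narrow board leans on it at the start. Origin: table level under the middle of the base; z up, x level, the way its sloped face looks (roughly away from the robot), y along the ledge. 
- rest_empty: second wooden rest, fixed, same shape, sizes and axes, on the other side of the stand, empty at the start. Origin: table level under the middle of the base; z up, x level, the way its sloped face looks (roughly away from the robot), y along the ledge. 
- rest_empty_seat (a point): the empty rest's corner where backstop face and ledge meet, mid-width, 30 mm along x and 35 mm above that rest's origin; same axes as the rest (not tilted).
- lamp: fixed steel lamp by the photo stand. Origin at table level within 10 mm of the stand's origin, axes nearly the stand's. Its arm is a level bar 12 mm thick along its y, centre at x 22, z 128 mm, y -100 to 113. Post, foot (60 x 50 mm) at y 128; shade 60 mm across at y -126, z 108 to 158.
- lamp_bar (a point): middle of the lamp's bar, over the stand's ledge: about 88 mm up the slope and 32 mm in front of the plane of the backstop's face, so about 16 mm stays free between the bar and a seated board, and a board cannot come straight up or down there.
- wide_board_center (a point): wide grey board, 125 mm wide, 145 mm high, 10 mm thick, about 0.14 kg; on the photo stand at the start. The point is its centre. Own axes: z up the board, y across its width, x through it; z leans back 25 deg from vertical. Its top stands free above the 95 mm backstop and can be pinched there front to back.
- narrow_board_center (a point): narrow grey board, 85 mm wide, 165 mm high, 10 mm thick, about 0.11 kg; on a wooden rest at the start. The point is its centre. Own axes: z up the board, y across its width, x through it; z leans back 25 deg from vertical. Its top stands free above the 95 mm backstop and can be pinched there front to back.
- bottle_center (a point): green glass bottle, upright, 60 mm across, 200 mm high; the point is half-way up. Stands in the space between the photo stand and one rest. Bystander.
- cup_center (a point): white ceramic cup, 68 mm across, 90 mm high; the point is half-way up. Stands in the space between the photo stand and the other rest. Bystander.
- jar_center (a point): amber jar, 56 mm across, 75 mm high; the point is half-way up. Stands between the robot and the photo stand. Bystander.
Mind the look-alikes: they are no part of the job. What is shaped like the part that bears wide_board_center but pink or turquoise is not meant.

How it is judged:
By the outcome, as a careful person would: the job done as asked, in the order asked, and still so for the second after the job is handed in, with the robot touching nothing.
It also fails if it takes over 69 s, if anything falls off the work surface, if the arm or the gripper's body presses on something with over 40 N, if the wrist force passes 120 N, or if a joint passes its speed limit or range.

## Working session

There is one attempt and no reset: what is moved stays moved. The work goes in short steps, each a Python script; the robot and the scene stay as the last script left them, time stands still between calls to the robot, and variables do not carry over. Pictures are saved under pics/ and viewed, about 8 in all and at most 12, crops included, and the job is handed in when it is done.

```bash
ls; mkdir -p pics; python3 - <<'E'
from plant import *
import cv2,numpy as np
for n in ("top","side"):
    im,d=get_image(n); np.savez(f"pics/{n}0.npz",im=im,d=d); cv2.imwrite(f"pics/{n}0.png",im[:,:,::-1])
    c=get_calibration(n); print(n,np.round(c["intrinsics"],1).tolist(),np.round(c["world_from_camera"],3).tolist(),(d>0).mean())
print(observe())
E
```

```text
pics
top [[485.2, 0.0, 315.9], [0.0, 485.2, 197.4], [0.0, 0.0, 1.0]] [[0.023, -0.998, 0.058, 0.431], [-1.0, -0.023, 0.001, 0.001], [0.0, -0.058, -0.998, 1.447], [0.0, 0.0, 0.0, 1.0]] 0.99607421875
side [[464.9, 0.0, 326.6], [0.0, 464.9, 198.8], [0.0, 0.0, 1.0]] [[-0.999, -0.005, 0.049, 0.446], [-0.045, 0.494, -0.868, 0.995], [-0.02, -0.869, -0.494, 0.68], [0.0, 0.0, 0.0, 1.0]] 0.996234375
{'time_s': 0.1, 'q': array([-1.32110156e+00,  2.21153642e-01,  1.52750562e+00,  8.97121904e-06,
        1.39470780e+00, -1.26089661e-01]), 'joint_velocities': array([-0.00036003, -0.00197866, -0.00247969,  0.00139756,  0.00048456,
       -0.00190337]), 'joint_torque': array([ 1.06376785e-03, -4.98243713e+01, -3.90545189e+01, -1.80854295e-04,
        5.71986879e-03, -1.25308122e-05]), 'eef_pos': array([ 0.22924457, -0.58084783,  0.23029997]), 'tcp_rot': array([-1.70186208,  1.56902189,  1.81551343]), 'ft_force': array([-0.29587927, -0.64381973, -0.58024347]), 'torque': array([-0.02408735, -0.03653763,  0.02635225]), 'opening': 0.08537829251143009}
```

View pics/top0.png

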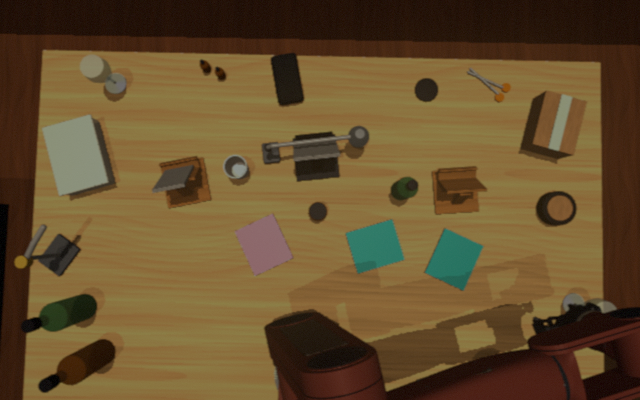

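View pics/side0.png

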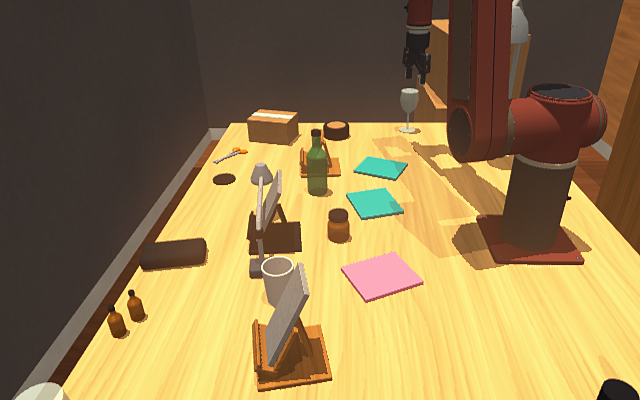

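The top view shows the stand with the wide grey board at (316,155). The full rest with the narrow board is at (185,182) and the empty rest at (456,190). The cup is at (236,167), the bottle at (404,188) and the jar at (318,211). The lamp bar runs (272,150)–(358,137).

Possible mix-ups for the wide board:
- Pink slab at (264,244): flat on the table and the wrong colour.
- Turquoise slabs at (375,246) and (454,259): also flat and the wrong colour.
- Narrow grey board at (178,180): on a wooden rest.

I choose the grey board on the black stand at (316,150).

```bash
cat > h.py <<'E'
import numpy as np,cv2
from plant import *
def cloud(d,c):
    K=c["intrinsics"];T=c["world_from_camera"]
    v,u=np.mgrid[:d.shape[0],:d.shape[1]]
    p=np.stack([(u-K[0,2])/K[0,0]*d,(v-K[1,2])/K[1,1]*d,d],-1)
    return p@T[:3,:3].T+T[:3,3]
def plane(P):
    P=P.copy()
    for _ in range(6):
        m=P.mean(0);n=np.linalg.svd(P-m,full_matrices=False)[2][2];r=(P-m)@n
        k=abs(r)<max(2*np.median(abs(r)),.0015)
        if k.all():break
        P=P[k]
    return m,n*np.sign(n[2]),r.std(),P
E
python3 - <<'E'
from h import *
z=np.load("pics/top0.npz");im,d=z["im"],z["d"];W=cloud(d,get_calibration("top"))
hsv=cv2.cvtColor(im,cv2.COLOR_RGB2HSV)
print("table z",np.median(W[225:235,330:345,2]),W[225:235,330:345,2].std())
def R(name,u0,u1,v0,v1,zl,zh,f=None):
    P=W[v0:v1,u0:u1];k=(P[...,2]>zl)&(P[...,2]<zh)
    if f is not None:k&=f[v0:v1,u0:u1]
    return P[k]
for n,b in dict(stand=(285,350,125,190),full=(145,220,150,215),empty=(425,495,155,220)).items():
    P=R(n,*b,.004,.3);print(n,len(P),P.min(0).round(3),P.max(0).round(3),np.histogram(P[:,2],np.arange(0,.26,.02))[0])
for n,b in dict(bottle=(388,420,170,205),cup=(220,252,150,185),jar=(305,330,200,225)).items():
    P=R(n,*b,.02,.3);print(n,len(P),P.min(0).round(3),P.max(0).round(3))
for n,b in dict(stand=(290,345,120,190),full=(145,205,155,205)).items():
    P=R(n,*b,.06,.3,hsv[...,1]<70)
    m,nn,s,Q=plane(P);print(n,len(P),len(Q),m.round(3),nn.round(3),s.round(4),"tilt",np.degrees(np.arcsin(nn[2])),"yaw",np.degrees(np.arctan2(nn[1],nn[0])),Q.min(0).round(3),Q.max(0).round(3))
big=[cv2.resize(im[v0:v1,u0:u1,::-1],(400,400),interpolation=cv2.INTER_CUBIC) for u0,u1,v0,v1 in((275,355,115,195),(420,500,150,230))]
cv2.imwrite("pics/crop1.png",np.clip(np.hstack(big)*1.5,0,255).astype(np.uint8))
E
```

```text
table z -0.0009032572285542217 0.16611407619212623
stand 2212 [ 0.539 -0.094  0.004] [0.732 0.099 0.177] [876  34 225 126 122 106 398 102 223   0   0   0]
full 2184 [0.455 0.293 0.004] [0.651 0.515 0.191] [989 154 332 118  94 108  76  82  86 145   0   0]
empty 2241 [ 0.459 -0.528  0.004] [ 0.655 -0.321  0.126] [1086  214  397  153  165  183   43    0    0    0    0    0]
bottle 489 [ 0.513 -0.274  0.02 ] [ 0.57  -0.216  0.207]
cup 295 [0.56  0.201 0.021] [0.626 0.267 0.096]
jar 288 [ 0.448 -0.028  0.038] [0.5   0.025 0.083]
stand 618 313 [0.64  0.006 0.149] [0.576 0.096 0.812] 0.0021 tilt 54.28769654088589 yaw 9.4224107990682 [ 0.603 -0.071  0.125] [0.678 0.077 0.172]
full 480 359 [0.553 0.394 0.127] [0.882 0.195 0.428] 0.0006 tilt 25.361680818895337 yaw 12.487365156496368 [0.517 0.349 0.061] [0.591 0.437 0.191]
```

View pics/crop1.png

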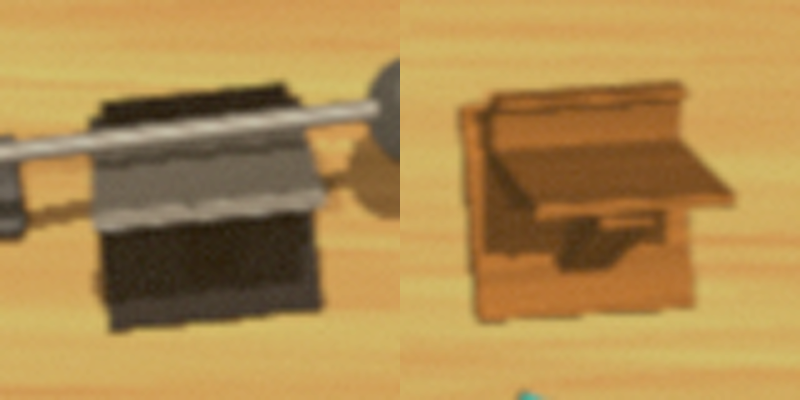

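The close crop confirms the choice: a grey board on the black stand, behind the lamp bar. The right-hand rest is empty. Next I fit planes and edges.

```bash
python3 - <<'E'
from h import *
z=np.load("pics/top0.npz");im,d=z["im"],z["d"];W=cloud(d,get_calibration("top"))
hsv=cv2.cvtColor(im,cv2.COLOR_RGB2HSV)
def fit(n,u0,u1,v0,v1,zl,zh,box,seedtilt=25):
    P=W[v0:v1,u0:u1].reshape(-1,3);P=P[(P[:,2]>zl)&(P[:,2]<zh)]
    m,nn,s,Q=plane(P)
    yaw=np.arctan2(nn[1],nn[0]);tilt=np.degrees(np.arcsin(nn[2]))
    # extend to all points on the plane
    A=W[box[2]:box[3],box[0]:box[1]].reshape(-1,3);A=A[(abs((A-m)@nn)<.002)&(A[:,2]>.03)]
    y=np.array([-np.sin(yaw),np.cos(yaw),0]);up=np.cross(nn,y)
    a=(A-m)@y;b=(A-m)@up
    print(n,len(P),len(Q),m.round(4),"tilt %.1f yaw %.1f std %.4f"%(tilt,np.degrees(yaw),s))
    print("   n",len(A),"y ext",np.percentile(a,[0,1,3,97,99,100]).round(4),"up ext",np.percentile(b,[0,1,50,99,100]).round(4))
    # constrained: tilt 25, point at row centre & top
    mid=m+y*(np.percentile(a,.5)+np.percentile(a,99.5))/2
    for lab,bb in(("top",b.max()),):print("   mid at top",(mid+up*bb).round(4),"up",up.round(3))
fit("wide",297,336,146,157,.08,.2,(285,350,120,165))
fit("narrow",150,200,160,205,.06,.2,(145,210,155,205))
fit("emptyback",446,480,180,188,.05,.15,(430,495,165,200))
# base footprints
for n,b in dict(stand=(285,350,125,190),full=(145,220,150,215),empty=(425,495,155,220)).items():
    P=W[b[2]:b[3],b[0]:b[1]].reshape(-1,3);P=P[(P[:,2]>.004)&(P[:,2]<.02)]
    print(n,len(P),np.median(P[:,2]),np.round(cv2.minAreaRect((P[:,:2]*1000).astype(np.float32)),1) if 0 else cv2.minAreaRect((P[:,:2]*1000).astype(np.float32)))
# bar
P=W[120:165,270:360].reshape(-1,3);h=hsv[120:165,270:360].reshape(-1,3)
k=(P[:,2]>.126)&(P[:,2]<.14)&(P[:,0]>.63);Q=P[k];print("bar",len(Q),np.polyfit(Q[:,1],Q[:,0],1),Q.min(0),Q.max(0), np.median(Q[:,2]))
E
```

```text
wide 422 340 [0.6361 0.0083 0.1311] tilt 25.4 yaw 6.9 std 0.0006
   n 590 y ext [-0.063  -0.0615 -0.0593  0.0571  0.0598  0.06  ] up ext [-0.0856 -0.0784 -0.0104  0.0458  0.0501]
   mid at top [0.6149 0.0045 0.1764] up [-0.426 -0.051  0.903]
narrow 707 379 [0.5502 0.4004 0.1307] tilt 25.3 yaw 12.0 std 0.0006
   n 584 y ext [-0.0613 -0.0505 -0.0461  0.0368  0.0385  0.0477] up ext [-0.1097 -0.1076 -0.0141  0.064   0.0672]
   mid at top [0.5236 0.3876 0.1914] up [-0.418 -0.089  0.904]
emptyback 256 228 [ 0.5596 -0.4138  0.0783] tilt 24.5 yaw 4.9 std 0.0008
   n 488 y ext [-0.0505 -0.049  -0.047   0.057   0.0599  0.0605] up ext [-0.0534 -0.0517  0.0018  0.0498  0.0524]
   mid at top [ 0.5375 -0.4103  0.126 ] up [-0.413 -0.036  0.91 ]
stand 876 0.008482585170073276 ((636.8090209960938, 1.9434280395507812), (192.88363647460938, 191.76214599609375), 1.3600164651870728)
full 989 0.008541012311261698 ((552.477294921875, 403.3417053222656), (191.4915771484375, 220.1282196044922), 1.4144327640533447)
empty 1086 0.008886905769138642 ((556.52783203125, -425.3991394042969), (191.5738525390625, 209.0888214111328), 1.264922022819519)
bar 473 [-0.12990625  0.66054236] [ 0.6304666  -0.11234243  0.1260004 ] [0.70743887 0.13110274 0.13981252] 0.1319194973291724
```

```bash
cat >> h.py <<'E'
from scipy.spatial.transform import Rotation as Ro
T25=np.radians(25)
class Seat:
    """seat corner (backstop/ledge), yaw; local frame: n out of face, y along ledge, up the slope"""
    def __init__(s,p,yawdeg):
        s.p=np.array(p,float);a=np.radians(yawdeg)
        s.x=np.array([np.cos(a),np.sin(a),0]);s.y=np.array([-np.sin(a),np.cos(a),0]);z=np.array([0,0,1.])
        s.n=np.cos(T25)*s.x+np.sin(T25)*z;s.up=-np.sin(T25)*s.x+np.cos(T25)*z
    def rot(s,flip):
        xt=-s.up;yt=s.n*(-1 if flip else 1);return Ro.from_matrix(np.c_[xt,yt,np.cross(xt,yt)]).as_euler('xyz')
    def at(s,up,n=0,y=0):return s.p+up*s.up+n*s.n+y*s.y
    def local(s,P):d=np.asarray(P)-s.p;return d@s.n,d@s.y,d@s.up
def from_face(m,ymid,yaw,off):
    """m on a face 'off' in front of the backstop; ymid = sideways shift of m to the middle"""
    S=Seat([0,0,0],yaw);q=np.array(m)-off*S.n+ymid*S.y;q=q+S.up*(.035-q[2])/S.up[2];return Seat(q,yaw)
stand=from_face([.6361,.0083,.1311],-.0015,6.9,.010)
empty=from_face([.5596,-.4138,.0783],.005,4.9,0)
full=from_face([.5502,.4004,.1307],-.006,12.,.010)
E
python3 - <<'E'
from h import *
for n,S in dict(stand=stand,empty=empty,full=full).items():
    print(n,S.p.round(4))
    for f in(0,1):
        for up in(.11,.26,.36):
            q=inverse_kinematics(S.at(up,.005),S.rot(f));print(f,up,S.at(up,.005).round(3),None if q is None else np.round(q,2))
E
```

```text
stand [0.6698 0.0109 0.035 ]
0 0.11 [0.628 0.006 0.137] [-0.18  0.02  1.99  0.19  0.72 -0.43]
0 0.26 [ 0.565 -0.002  0.273] [-0.23 -0.29  2.    0.17  1.02 -0.41]
0 0.36 [ 0.523 -0.007  0.363] [-0.27 -0.44  1.95  0.17  1.23 -0.41]
1 0.11 [0.628 0.006 0.137] None
1 0.26 [ 0.565 -0.002  0.273] None
1 0.36 [ 0.523 -0.007  0.363] None
empty [ 0.5793 -0.4071  0.035 ]
0 0.11 [ 0.537 -0.411  0.137] [-0.95  0.24  1.76  0.46  0.97 -1.27]
0 0.26 [ 0.474 -0.416  0.273] [-1.05  0.02  1.73  0.42  1.23 -1.25]
0 0.36 [ 0.432 -0.42   0.363] [-1.13 -0.08  1.66  0.41  1.42 -1.25]
1 0.11 [ 0.537 -0.411  0.137] [-0.95  0.24  1.76  0.46  0.97  1.88]
1 0.26 [ 0.474 -0.416  0.273] [-1.05  0.02  1.73  0.42  1.23  1.89]
1 0.36 [ 0.432 -0.42   0.363] [-1.13 -0.08  1.66  0.41  1.42  1.89]
full [0.5843 0.4015 0.035 ]
0 0.11 [0.543 0.393 0.137] [ 0.59  0.16  1.85 -0.23  0.74  0.52]
0 0.26 [0.481 0.38  0.273] [ 0.63 -0.11  1.86 -0.21  1.01  0.5 ]
0 0.36 [0.44  0.371 0.363] [ 0.67 -0.24  1.8  -0.2   1.2   0.5 ]
1 0.11 [0.543 0.393 0.137] [ 0.59  0.16  1.85 -0.23  0.74 -2.62]
1 0.26 [0.481 0.38  0.273] [ 0.63 -0.11  1.86 -0.21  1.01 -2.64]
1 0.36 [0.44  0.371 0.363] [ 0.67 -0.24  1.8  -0.2   1.2  -2.64]
```

```bash
cat >> h.py <<'E'
def shot(tag):
    c=get_calibration("wrist");im,d=get_image("wrist");np.savez(f"pics/{tag}.npz",im=im,d=d,T=c["world_from_camera"],K=c["intrinsics"])
    cv2.imwrite(f"pics/{tag}.png",im[:,:,::-1]);return im,d,cloud(d,c)
E
python3 - <<'E'
from h import *
movep(empty.at(.30,.005),empty.rot(0));t=observe()["time_s"]
shot("we");print(t)
movep(stand.at(.36,.005),stand.rot(0))
move_l(stand.at(.26,.005))
shot("ws");print(observe()["time_s"])
a=[cv2.resize(cv2.imread(f"pics/{n}.png"),(400,250)) for n in("we","ws")]
cv2.imwrite("pics/w1.png",np.hstack(a))
E
```

```text
1.2
3.6667
```

View pics/w1.png

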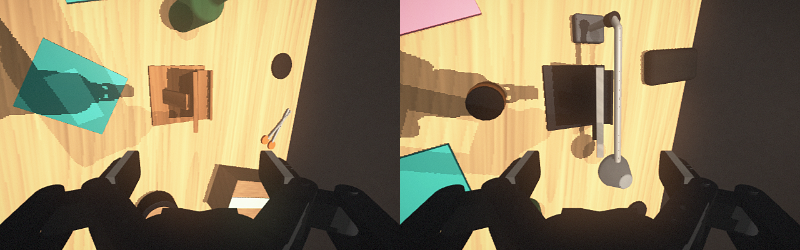

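The views show the empty rest at (180,95) in the left half. In the right half, the stand with the board's top strip is at (600,110) and the lamp bar is at (617,90), in front of the board with a visible gap.

```bash
python3 - <<'E'
from h import *
def load(t):
    z=np.load(f"pics/{t}.npz");return z["im"],z["d"],cloud(z["d"],dict(intrinsics=z["K"],world_from_camera=z["T"]))
for t,S,top in(("we",empty,.095),("ws",stand,.145)):
    im,d,W=load(t);n,y,u=S.local(W.reshape(-1,3));g=W.reshape(-1,3)
    k=(abs(u-top)<.006)&(abs(n)<.02)&(abs(y)<.09)
    print(t,"strip",k.sum(),"n",np.percentile(n[k],[2,10,50,90,98]).round(4),"y",np.percentile(y[k],[0,1,2,98,99,100]).round(4),"u",np.median(u[k]).round(4))
    A=np.c_[y[k],np.ones(k.sum())];print("  yaw slope deg",np.degrees(np.linalg.lstsq(A,n[k],rcond=None)[0][0]))
    # upper edge pts near: n min and max by y-bins
    for lo in np.arange(-.06,.06,.02):
        kk=k&(y>lo)&(y<lo+.02)
        if kk.sum()>5:print("   %.2f n %.4f..%.4f"%(lo,*np.percentile(n[kk],[3,97])),kk.sum())
    o=S.p-.03*S.x;dx=(g-o)@S.x;dy=(g-o)@S.y;b=(g[:,2]>.004)&(g[:,2]<.016)&(abs(dx)<.09)&(abs(dy)<.09)
    r=cv2.minAreaRect(np.float32(np.c_[dx,dy][b]*1000));print("  base",b.sum(),r,"x",np.percentile(dx[b],[1,99]),"y",np.percentile(dy[b],[1,99]),"topz",np.median(g[b,2]))
    if t=="we":
        f=(abs(n)<.004)&(u>.01)&(u<.09)&(abs(y)<.05);print("  face",f.sum(),n[f].mean() if f.sum() else 0)
        l=(abs(u)<.006)&(n>.003)&(n<.024)&(abs(y)<.05);print("  ledge",l.sum(),u[l].mean())
    else:
        b=(abs(n-.032)<.012)&(abs(u-.088)<.012)&(abs(y)<.09);print("  bar n",np.percentile(n[b],[2,98]),"u",np.percentile(u[b],[2,98]),np.degrees(np.polyfit(y[b],n[b],1)[0]))
E
```

```text
we strip 706 n [-0.0069 -0.0062 -0.003   0.0004  0.0006] y [-0.0519 -0.0507 -0.0495  0.0549  0.055   0.056 ] u 0.095
  yaw slope deg -0.013858993024433157
   -0.06 n -0.0067..0.0003 70
   -0.04 n -0.0066..0.0003 118
   -0.02 n -0.0064..0.0004 125
   0.00 n -0.0062..0.0005 127
   0.02 n -0.0071..0.0006 139
   0.04 n -0.0069..0.0007 127
  base 5371 ((-5.903560638427734, 1.2489967346191406), (129.49273681640625, 127.99417114257812), 89.87075805664062) x [-0.06910531  0.04704809] y [-0.06147735  0.06596867] topz 0.010489909585107648
  face 63 0.0010382322809908433
  ledge 1068 0.00013983936949297541
ws strip 1775 n [0.0015 0.0023 0.0064 0.0107 0.0115] y [-0.0595 -0.0582 -0.0565  0.0626  0.0634  0.0649] u 0.1449
  yaw slope deg -0.3121723899350035
   -0.06 n 0.0019..0.0117 238
   -0.04 n 0.0020..0.0116 264
   -0.02 n 0.0021..0.0115 266
   0.00 n 0.0022..0.0114 284
   0.02 n 0.0014..0.0113 318
   0.04 n 0.0015..0.0111 327
  base 6366 ((-4.670341491699219, 2.1365737915039062), (128.8301239013672, 129.80142211914062), 0.0036405131686478853) x [-0.06852489  0.03586183] y [-0.0607946   0.06703444] topz 0.010473913999281187
  bar n [0.02868422 0.04134893] u [0.08792723 0.09405997] -1.029550251818022
```

Both measurements agree with the given sizes, with corrections of 1–3 mm. I apply those, then grasp and lift the wide board.

```bash
cat >> h.py <<'E'
stand=Seat(stand.p+.0027*stand.y+.0014*stand.x,7.1)
empty=Seat(empty.p+.0019*empty.y+.0005*empty.x,4.9)
E
python3 - <<'E'
from h import *
R=stand.rot(0)
gripper_to(.045)
move_l(stand.at(.22,.005),rotation=R)
f0=observe()["ft_force"]
print("hit",move_l(stand.at(.112,.005),feed=.1,max_force=8),(observe()["eef_pos"]-stand.at(.112,.005)).round(4))
gripper_to(.0,f_grip=50)
o=observe();print("grip",o["opening"],(o["ft_force"]-f0).round(1))
hit=move_l(stand.at(.125,.005),feed=.05,max_force=15);print(hit,(observe()["ft_force"]-f0).round(1))
if not hit:
    print(move_l(stand.at(.35,.006),feed=.15,max_force=20))
o=observe();print(o["time_s"],o["opening"],(o["ft_force"]-f0).round(1),(o["eef_pos"]-stand.at(.35,.006)).round(4))
shot("wg");im,d=get_image("side");cv2.imwrite("pics/s1.png",im[:,:,::-1])
cv2.imwrite("pics/v1.png",np.hstack([cv2.resize(im[:,:,::-1],(400,250)),cv2.resize(cv2.imread("pics/wg.png"),(400,250))]))
E
```

```text
hit False [ 0.0004 -0.0001  0.0008]
grip 0.008919978387487683 [-3.4  0.3  5.1]
False [ 1.7  0.7 -0.1]
False
8.2667 0.009572172988871794 [-0.4  1.3 -2.1] [-0.0003  0.0001 -0.0013]
```

View pics/v1.png

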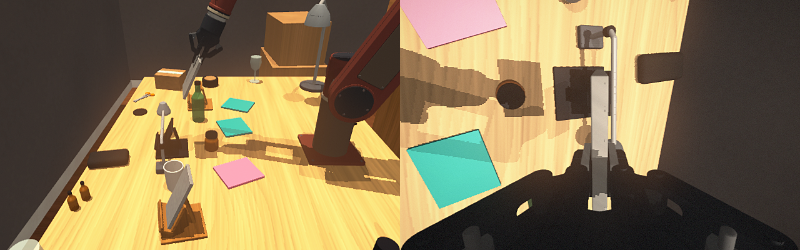

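The wide board is held and clear of the lamp. I check how it sits in the grip, then carry it to the empty rest.

```bash
python3 - <<'E'
from h import *
z=np.load("pics/wg.npz");W=cloud(z["d"],dict(intrinsics=z["K"],world_from_camera=z["T"])).reshape(-1,3)
n,y,u=stand.local(W);k=(n>-.01)&(n<.022)&(u>.22)&(u<.40)&(abs(y)<.08)
print(k.sum(),"y",np.percentile(y[k],[0,1,99,100]).round(4),"u",np.percentile(u[k],[1,50,99]).round(4),"n",np.percentile(n[k],[2,98]).round(4))
for lo in np.arange(.36,.40,.004):
    kk=k&(u>lo)&(u<lo+.004);print(round(lo,3),kk.sum(),np.percentile(y[kk],[1,99]).round(3) if kk.sum()>3 else "",np.percentile(n[kk],[2,98]).round(4) if kk.sum()>3 else "")
# edges (y) side face: board side strip n vs u for tilt
kk=k&(y<-.055)&(y>-.066);print("side",kk.sum(),np.percentile(y[kk],[5,50,95]))
A=W[k&(y<-.05)];
b=k&(u>.24)&(u<.375);print(b.sum(),[(round(l,2),np.percentile(n[b&(u>l)&(u<l+.02)],[3,97]).round(4).tolist()) for l in np.arange(.24,.37,.02) if (b&(u>l)&(u<l+.02)).sum()>10])
E
```

```text
9274 y [-0.025  -0.0226  0.0626  0.0628] u [0.3448 0.382  0.3992] n [-0.0082  0.0202]
0.36 169 [0.007 0.063] [-0.0095  0.0216]
0.364 189 [0.007 0.063] [-0.0096  0.0214]
0.368 195 [0.007 0.062] [-0.0096  0.0215]
0.372 229 [0.007 0.063] [-0.0097  0.0214]
0.376 235 [0.007 0.062] [-0.0092  0.0214]
0.38 5829 [-0.023  0.062] [0.0006 0.0104]
0.384 714 [-0.01   0.012] [-0.0043  0.0152]
0.388 169 [-0.007  0.014] [-0.0084  0.0218]
0.392 557 [-0.01   0.015] [-0.0092  0.0213]
0.396 674 [-0.007  0.015] [-0.0092  0.0213]
0.4 0  Traceback (most recent call last):
  File "<stdin>", line 8, in <module>
    return _quantile_unchecked(
        a, q, axis, out, overwrite_input, method, keepdims, weights)
    return _ureduce(a,
                    func=_quantile_ureduce_func,
    ...<5 lines>...
                    overwrite_input=overwrite_input,
                    method=method)
    r = func(a, **kwargs)
    result = _quantile(arr,
                       quantiles=q,
    ...<2 lines>...
                       out=out,
                       weights=wgt)
    slices_having_nans = np.isnan(arr[-1, ...])
                                  ~~~^^^^^^^^^
IndexError: index -1 is out of bounds for axis 0 with size 0
```

```bash
cat >> h.py <<'E'
def place(S,g,hi,f=6):
    """board held with TCP g above its bottom edge; approach along the slope 5 mm off the face, back to touch, down to touch, let go"""
    f0=observe()["ft_force"]
    ln=lambda:[round(1000*v,1) for v in S.local(observe()["eef_pos"])]
    h=move_l(S.at(g+.006,.0105),feed=.15,max_force=10);print("down",h,ln())
    if h:return False
    h=move_l(S.at(g+.004,.0035),feed=.03,max_force=f);print("back",h,ln(),(observe()["ft_force"]-f0).round(1))
    n=S.local(observe()["eef_pos"])[0]
    h=move_l(S.at(g-.003,n+.0005),feed=.03,max_force=f);print("seat",h,ln(),(observe()["ft_force"]-f0).round(1))
    return h
def release(S,g):
    gripper_to(.03);n=S.local(observe()["eef_pos"])[0];u=S.local(observe()["eef_pos"])[2]
    move_l(S.at(u+.05,n),feed=.1);gripper_to(.045)
E
python3 - <<'E'
from h import *
move_l(empty.at(.35,.0105),feed=.25,rotation=empty.rot(0));print(observe()["time_s"],observe()["opening"])
move_l(empty.at(.24,.0105),feed=.2)
if place(empty,.112,.24):
    im,d=get_image("side");cv2.imwrite("pics/s2.png",im[:,:,::-1])
print(observe()["time_s"])
E
```

```text
10.2083 0.009107116058096375
down False [np.float64(11.3), np.float64(-0.8), np.float64(119.2)]
back True [np.float64(5.3), np.float64(-0.9), np.float64(117.3)] [ 4.3 -0.7  3.2]
seat True [np.float64(5.6), np.float64(-1.1), np.float64(112.4)] [-0.6 -0.4  2.5]
12.4667
```

Contact came at n = 5.3 mm and u = 112.4 mm, which is where it should be (5 and 112). I release the board and check it.

```bash
python3 - <<'E'
from h import *
release(empty,.112)
move_l(empty.at(.26,.005),feed=.25)
im,d,W=shot("we2");n,y,u=empty.local(W.reshape(-1,3))
k=(abs(u-.145)<.006)&(n>-.012)&(n<.025)&(abs(y)<.09)
print(k.sum(),"n",np.percentile(n[k],[2,98]).round(4),"y",np.percentile(y[k],[0,1,99,100]).round(4),"u",np.median(u[k]),"yaw",np.degrees(np.polyfit(y[k],n[k],1)[0]))
move_l(empty.at(.36,.005),feed=.3)
# look at the bared stand on the way
move_l(stand.at(.36,.005),feed=.4,rotation=stand.rot(0));shot("ws2")
move_l(full.at(.36,.005),feed=.4,rotation=full.rot(0));move_l(full.at(.28,.005),feed=.25);shot("wf")
print(observe()["time_s"])
im,d=get_image("side");cv2.imwrite("pics/s3.png",im[:,:,::-1])
cv2.imwrite("pics/v2.png",np.hstack([cv2.resize(cv2.imread(f"pics/{t}.png"),(400,250)) for t in("we2","wf")]))
E
```

```text
1750 n [0.0008 0.0104] y [-0.0633 -0.0614  0.0602  0.0609] u 0.14532167824625736 yaw -0.23281654836083646
17.7583
```

View pics/v2.png

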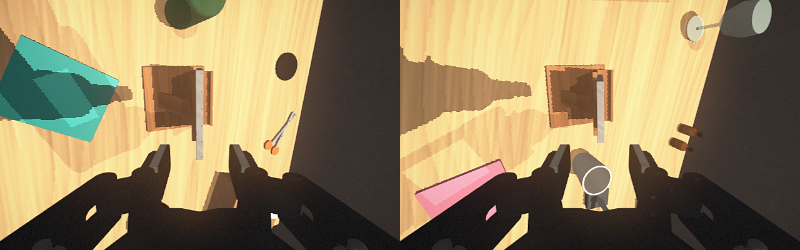

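```bash
python3 - <<'E'
from h import *
def load(t):
    z=np.load(f"pics/{t}.npz");return cloud(z["d"],dict(intrinsics=z["K"],world_from_camera=z["T"])).reshape(-1,3)
for t,S,top in(("ws2",stand,.095),("wf",full,.165)):
    g=load(t);n,y,u=S.local(g)
    k=(abs(u-top)<.006)&(abs(n)<.025)&(abs(y)<.09)
    print(t,k.sum(),"n",np.percentile(n[k],[2,98]).round(4),"y",np.percentile(y[k],[0,1,99,100]).round(4),"u",np.median(u[k]).round(4),"yaw",np.degrees(np.polyfit(y[k],n[k],1)[0]))
    for lo in np.arange(-.06,.06,.02):
        kk=k&(y>lo)&(y<lo+.02)
        if kk.sum()>5:print("   %.2f n %.4f..%.4f"%(lo,*np.percentile(n[kk],[3,97])),kk.sum())
    if t=="ws2":
        l=(abs(u)<.006)&(n>.003)&(n<.022)&(abs(y)<.05);print("ledge",l.sum(),u[l].mean() if l.sum() else 0)
        b=(abs(n-.034)<.012)&(abs(u-.088)<.012)&(abs(y)<.06);print("  bar n",np.percentile(n[b],[2,98]),"u",np.percentile(u[b],[2,98]))
E
```

```text
ws2 502 n [-0.0074 -0.0006] y [-0.0536 -0.0529  0.0542  0.0543] u 0.0954 yaw 0.2672231447312298
   -0.06 n -0.0075..-0.0008 59
   -0.04 n -0.0074..-0.0008 90
   -0.02 n -0.0073..-0.0007 89
   0.00 n -0.0071..-0.0007 96
   0.02 n -0.0070..-0.0006 96
   0.04 n -0.0069..-0.0006 72
ledge 752 0.0005177699299862281
  bar n [0.02788303 0.03960514] u [0.08738415 0.09469397]
wf 1185 n [0.0018 0.0118] y [-0.0388 -0.0375  0.0457  0.0462] u 0.1648 yaw -0.8059472070779194
   -0.04 n 0.0023..0.0118 241
   -0.02 n 0.0024..0.0117 272
   0.00 n 0.0017..0.0113 284
   0.02 n 0.0018..0.0107 290
   0.04 n 0.0019..0.0107 98
```

The wide board sits within about 1 mm of centre and flat against the backstop. The narrow board's top strip is at (600,110) in the right half and matches 85 mm wide and 165 mm high. Next I move it.

```bash
cat >> h.py <<'E'
full=Seat(full.p+.0038*full.y+.0014*full.x,12.4)
stand=Seat(stand.p+.0004*stand.y,7.0)
E
python3 - <<'E'
from h import *
f0=observe()["ft_force"]
gripper_to(.045)
move_l(full.at(.23,.005),rotation=full.rot(0))
print("hit",move_l(full.at(.132,.005),feed=.1,max_force=8),(observe()["eef_pos"]-full.at(.132,.005)).round(4))
gripper_to(.0,f_grip=50)
print("grip",observe()["opening"])
hit=move_l(full.at(.145,.005),feed=.05,max_force=15)
if not hit: hit=move_l(full.at(.365,.006),feed=.15,max_force=20)
o=observe();print(hit,o["time_s"],o["opening"],(o["ft_force"]-f0).round(1),np.round(full.local(o["eef_pos"]),4))
g=shot("wg2")[2].reshape(-1,3);n,y,u=full.local(g);k=(abs(u-.398)<.004)&(abs(n-.005)<.008)&(abs(y)<.06)
print(k.sum(),"n",np.percentile(n[k],[2,98]).round(4),"y",np.percentile(y[k],[0,1,99,100]).round(4),"u",np.median(u[k]).round(4))
E
```

```text
hit False [0.0003 0.0003 0.0009]
grip 0.009099303912478743
False 22.0833 0.00991156839281565 [ 0.7 -0.2 -1.7] [ 5.300e-03 -3.000e-04  3.638e-01]
4714 n [-0.0007  0.0117] y [-0.0257 -0.0241  0.0421  0.0425] u 0.3965
```

```bash
python3 - <<'E'
from h import *
move_l(stand.at(.37,.0105),feed=.25,rotation=stand.rot(0))
move_l(stand.at(.26,.0105),feed=.15,max_force=15)
ok=place(stand,.132,.26);print(ok,observe()["time_s"],observe()["opening"])
im,d=get_image("side");cv2.imwrite("pics/s4.png",cv2.resize(im[100:300,150:400,::-1],(750,600)))
E
```

```text
down False [np.float64(11.5), np.float64(-0.2), np.float64(138.9)]
back False [np.float64(4.8), np.float64(-0.3), np.float64(136.9)] [2.4 1.4 2.5]
seat True [np.float64(5.5), np.float64(-0.4), np.float64(132.7)] [0.7 0.5 4.5]
True 26.3083 0.009434890648575982
```

View pics/s4.png

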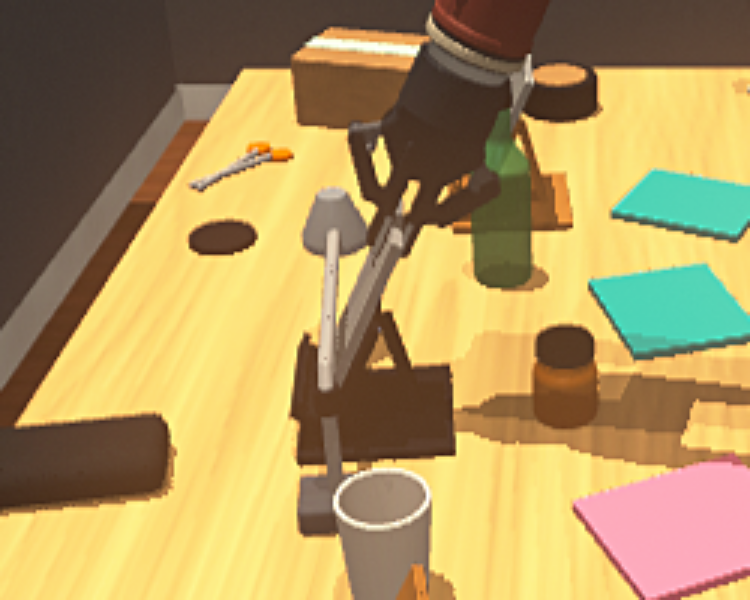

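The board leans against the stand's backstop at (360,310), behind the lamp bar at (330,310), and the gripper is clear of the lamp. I release it, retreat and check everything.

```bash
python3 - <<'E'
from h import *
release(stand,.132)
move_l(stand.at(.30,.005),feed=.25)
g=shot("ws3")[2].reshape(-1,3);n,y,u=stand.local(g);k=(abs(u-.165)<.005)&(n>-.012)&(n<.025)&(abs(y)<.09)
print("narrow",k.sum(),"n",np.percentile(n[k],[2,98]).round(4),"y",np.percentile(y[k],[0,1,99,100]).round(4),"u",np.median(u[k]).round(4),"yaw",np.degrees(np.polyfit(y[k],n[k],1)[0]))
b=(abs(n-.034)<.012)&(abs(u-.088)<.012)&(abs(y)<.06);print("bar n",np.percentile(n[b],[2,98]))
move_l(stand.at(.36,.005),feed=.25);move_l([.35,-.2,.40],feed=.3);hold(.3)
W=cloud(get_image("top")[1],get_calibration("top"))
for nm,bx in dict(bottle=(388,420,170,205),cup=(220,252,150,185),jar=(305,330,200,225)).items():
    P=W[bx[2]:bx[3],bx[0]:bx[1]].reshape(-1,3);P=P[(P[:,2]>.02)&(P[:,2]<.3)];print(nm,len(P),P.min(0).round(3),P.max(0).round(3))
im=get_image("top")[0];cv2.imwrite("pics/t5.png",im[:,:,::-1]);im=get_image("side")[0];cv2.imwrite("pics/s5.png",im[:,:,::-1]);print(observe()["time_s"])
cv2.imwrite("pics/v5.png",np.hstack([cv2.resize(cv2.imread(f"pics/{t}.png"),(400,250)) for t in("t5","s5")]))
E
```

```text
narrow 1017 n [0.0007 0.0099] y [-0.0421 -0.0415  0.0416  0.0419] u 0.1655 yaw -0.2577094334853234
bar n [0.02808616 0.03989979]
bottle 488 [ 0.513 -0.274  0.022] [ 0.57  -0.216  0.204]
cup 300 [0.56  0.201 0.02 ] [0.625 0.266 0.095]
jar 289 [ 0.447 -0.028  0.036] [0.5   0.025 0.081]
30.1833
```

View pics/v5.png

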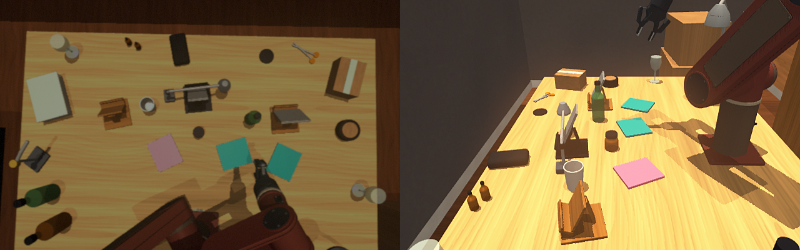

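The final views show the narrow board on the stand at (197,98), the wide board on the right-hand rest at (290,115) and the left rest bare. The bottle, cup and jar have not moved and the arm is clear.

```bash
python3 -c "
from plant import *
job_done()"
```

```text
the job is handed in; nothing more can be done
```

The swap is done and handed in at about 30 s of the 69 s. I slid the wide board up the slope behind the lamp bar and leaned it on the empty rest. The narrow board then went in through the same gap onto the photo stand.

My last checks, from the wrist and top cameras:

| Check | Result |
|---|---|
| Narrow board on the stand | Centred to about 0.1 mm; back within about 1 mm of the backstop; top edge 0.5 mm above nominal |
| Wide board on the rest | About 1 mm off centre; back within about 1 mm of the backstop; bottom edge at ledge height |
| Lamp bar | Same position before and after the narrow board went in, to about 0.3 mm; no unexpected force on either board's way out or in |
| Bottle, cup and jar | Unmoved to about 1 mm in plan |

- **Backing off:** when I moved the narrow board back against the stand, the contact force stayed below the 6 N stop. I took its flatness from the camera check after release instead.
- **Base outline:** the stand and empty rest's base outlines measured about 5 mm off my expected centres. I put this down to the ledge hiding the front edge and used the backstop measurements instead. Both boards met the ledge within 1 mm of the predicted height.

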